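# Load a ravioli die into the press and cycle it

## Task

Load the ravioli press: slide its clear guard fully open, lay the die with the red grip gently down flat on the sloping bed, grip upwards and between the strips of the bed, let go of it, and slide the guard fully shut again without slamming it. With the guard shut, swing the sprung lever with the green knob all the way until you feel its stop, then let it return to rest. Leave everything else on the table where it is.

Things in the scene. Friction and masses are not known exactly. Their poses are not given: they have to be found in the camera images.
- press: the whole ravioli press, fixed, white, 175 deep (x), 570 wide (y), front (-x) towards the robot; origin on the table under the middle of the bed. Bed and guard are in its middle, the blue motor housing at its left (+y), over which the guard parks, and the lever on a pedestal 90 high at its right (-y)
- bed: steel bed in the press, sloping 30 degrees, rising away from the robot. Origin: middle of its top surface, 100 above the table; x up the slope, y along the guard's track, z square to the bed. Room for the die: 108 along x, between a lip and a stop 12 high; 124 along y, between strips 8 high. Side cheeks at y = +-98 and a back wall at x = 65 are 55 high. Come at the bed's tilt to lay the die flat
- guard (a joint): the guard, a clear panel 146 by 196 with a yellow border that slides along the bed's +y, its underside 61 and top 66 above the bed; 0 = fully shut over the bed, 0.19 = fully open (m), hard stops at both ends. The track drags with about 4 N and it stays where it is left
- guard_handle (a point): centre of the top of the guard's black handle, a bar that stands square on the panel: 45 high, 16 thick along the track (y), 56 long along the slope (x). Axes as the bed's; moves with the guard
- lever (a joint): angle of the sprung lever: 0 = at rest, grows as it is swung anticlockwise seen from above (the knob goes to the press's right, -y, and away from the robot). A hard stop at some angle between 0.6 and 1.2 rad has to be felt; the spring takes 1.5 N (rest) to 6 N (stop) at the knob and brings the lever back
- lever_knob (a point): centre of the top of the lever's upright green knob, a cylinder 24 across and 45 high on the end of the arm; the arm's top is 45 below this point. x points from the knob to the pivot, z up; turns with the lever
- lever_pivot (a point): point on the lever's upright axis, at the height of the knob's top, 100 from the knob's axis; the hub below it is 36 across, its top 39 below this point
- die_red: the wanted die: wooden plate 90 (x) by 110 (y) by 18 thick with four square dark pockets, and on it a red grip bar, 70 long (x), 16 thick (y), its top 52 above the die's underside; about 0.3 kg. Origin: centre of its underside, z up. On the bed its x lies along the slope, either way round, and its grip passes 9 under the guard
- die_blue: the other die, of the same size and shape but with round dark pockets and a blue grip; not wanted now. Origin: centre of its underside
- bowl: steel mixing bowl, 140 across, 55 high; origin: centre of its underside
- spoon: wooden spoon, 260 long, lying flat along its x axis; origin: under its middle
- flour_jar: glass flour jar, 84 across, 130 high, upright; origin: centre of its underside
- oil_bottle: green oil bottle, 64 across, 210 high, upright; origin: centre of its underside
- mug: blue mug, 84 across, 90 high; origin: centre of its underside
There are look-alikes about, which are no part of the job. What is shaped like the die_red but orange or turquoise is not meant.

How it is judged:
By the outcome, as a careful person would: the job done as asked, in the order asked, and still so for the second after the job is handed in, with the robot touching nothing.
It also fails if it takes over 72 s, if anything falls off the work surface, if the arm or the gripper's body presses on something with over 40 N, if the wrist force passes 120 N, or if a joint passes its speed limit or range.

## Robot

A 7-joint arm with a two-finger parallel gripper is mounted at the origin on the work surface. World frame = base frame: x ahead of the robot, y to its left, z up, the work surface at z = 0. Lengths are in m, angles in rad, forces in N, time in s.
With the tool pointing down it reaches from about 0.4 to 0.875 m from the base axis. Payload 6.5 kg.
Tool frame: the origin (TCP) lies at the very end of the fingers, on their centre line; the grasp point (between the pads) lies 19 mm behind it; z points along the fingers, y is the line along which they close (so a half turn about z gives the same grasp; the last joint's range is limited). The gripper opens to 85 mm and grips with 20 to 120 N. Pads are 22 mm wide; open, the fingers measure 114 mm over their backs; the gripper's body (76 mm by 85 mm) begins 54 mm behind the grasp point. The pads swing forward as they close: fully open they stand 13 mm farther back than shut.
Start: joints at [-1.181, 0.536, -0.004, 1.538, 0.003, 1.067, -0.071], TCP at [0.286, 0.584, 0.231] pointing down, gripper open.
Joint ranges: [-2.7, 2.7], [-0.37, 2.16], [-1.27, 1.26], [0.24, 2.4], [-1.31, 4.45], [0.19, 1.91], [-2.76, 2.76]. Speed limits (rad/s): [2.39, 2.39, 3.14, 3.14, 3.14, 3.14, 3.14].

## Interface

Orientations are given as a unit quaternion [x, y, z, w].
In Python, from plant import env gives the robot as it stands. Calls block until the motion is done:
- env.reach(position, orientation): joint-space move of the TCP to a pose.
- env.move_l(position, ori=None, v=0.15): straight line of the TCP; ori=None keeps the orientation; v is the mean speed in m/s.
- env.move_j(angles): joint-space move.
- env.command_gripper(opening, newtons=None): finger opening in m; newtons is the grip in N (None keeps the last); returns when the fingers have stopped.
- env.wait(seconds).
- env.ik(position, orientation): joint angles nearest the present ones, or None.
- env.read_state(): the state.
- env.read_camera(name): name is "side" or "top"; returns a dict with "frame" (400x640x3 uint8, red, green, blue), "mtx" (3x3 intrinsics, pixels), "camera_from_world" (4x4, takes a point from world to camera coordinates). Camera axes: x right, y down, z forward; pixel columns grow to the right and rows downward; lengths in m; the calibration is good to about 2 mm. A picture is of the moment at which its call begins. There is no depth.
A pose or a line that the arm cannot do raises env.IKError and nothing moves.
- env.sign_off(): hands the job in; it is judged then, once.
The state is a dict: "clock": time; "q": joint angles; "qvel": joint speeds; "joint_efforts": joint torques, N m; "position": TCP position; "eef_rot": TCP orientation; "wrist_force": force on the tool from outside, world axes, zero at the start; "wrist_torque": the same for the moment, N m; "gripper_width": finger opening in m; "grip_force": force on a finger pad.
Only numpy, scipy, OpenCV 4.12 (cv2) and the standard library are available. Lean on these libraries where they do the work, as an engineer would, in place of code of your own. Each camera call takes 0.05 s, during which the arm holds its last target. There are 200 camera calls.

## Working session

There is one attempt and no reset: what is moved stays moved. The work goes in short steps, each a Python script; the robot and the scene stay as the last script left them, time stands still between calls to the robot, and variables do not carry over. Pictures are saved under pics/ and viewed, at most 11 in all, crops included, and the job is handed in when it is done.

```bash
ls; mkdir -p pics
python3 - <<'E'
from plant import env
import cv2,numpy as np
for n in("side","top"):
    c=env.read_camera(n); cv2.imwrite(f"pics/{n}0.png",c["frame"][:,:,::-1]); print(n,c["mtx"].tolist(),c["camera_from_world"].round(4).tolist())
s=env.read_state();print(s)
E
```

```text
pics
side [[361.88711094230916, 0.0, 315.7431587387586], [0.0, 361.88711094230916, 197.61408485913591], [0.0, 0.0, 1.0]] [[0.8686, -0.4954, -0.013, -0.3533], [-0.3627, -0.6174, -0.6981, 0.3007], [0.3378, 0.611, -0.7159, 1.3039], [0.0, 0.0, 0.0, 1.0]]
top [[424.1546947644438, 0.0, 326.2753878692909], [0.0, 424.1546947644438, 198.73263719193682], [0.0, 0.0, 1.0]] [[0.013, -0.9998, 0.0138, 0.0739], [-0.9979, -0.0139, -0.0634, 0.454], [0.0635, -0.013, -0.9979, 1.5653], [0.0, 0.0, 0.0, 1.0]]
{'clock': 0.1, 'q': array([-1.18121774,  0.53709579, -0.00444164,  1.53879188,  0.0026179 ,
        1.06728519, -0.07120597]), 'qvel': array([-0.00146215, -0.00199093, -0.00092958, -0.00313406,  0.00025506,
       -0.00064917,  0.00054472]), 'joint_efforts': array([ 2.93364450e-03, -5.84572613e+01,  1.05198026e+00, -2.59779561e+01,
        1.26297373e-02,  4.58980881e-03, -1.97180964e-05]), 'position': array([0.28586795, 0.58312266, 0.23049033]), 'eef_rot': array([ 2.25884307e-01,  9.74153818e-01, -7.79020319e-04, -1.13680981e-04]), 'wrist_force': array([ 0.11649763, -0.2053449 , -0.00546634]), 'wrist_torque': array([ 0.03063217, -0.00981518,  0.02420379]), 'grip_force': 0.0, 'gripper_width': 0.08529481132104157}
```

View pics/side0.png

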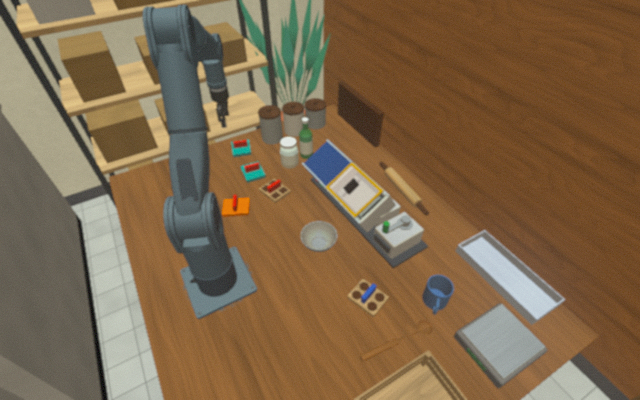

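View pics/top0.png

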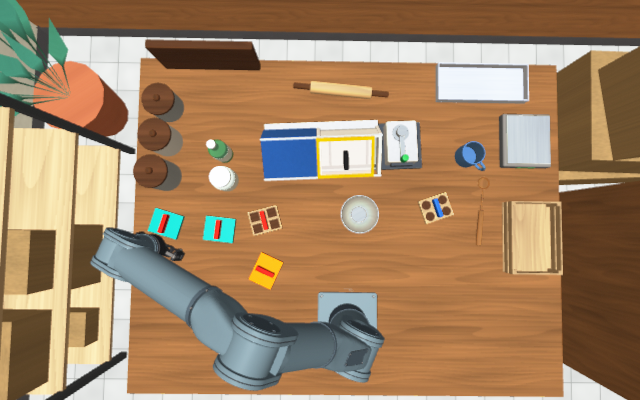

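The top view shows the wooden die with the red grip at about (265,219). Look-alikes are turquoise at (219,229) and (165,222), orange at (266,271), and the blue-grip die at (436,208). The wooden, square-pocket one at (265,219) is the wanted die. The guard handle is at about (346,159) and the green knob at (404,158). Next I'll view enlarged crops.

Run:
```python
import cv2
t=cv2.imread("pics/top0.png");s=cv2.imread("pics/side0.png")
cv2.imwrite("pics/tc.png",cv2.resize(t[110:250,240:440],None,fx=4,fy=4,interpolation=cv2.INTER_CUBIC))
cv2.imwrite("pics/sc.png",cv2.resize(s[135:265,245:445],None,fx=4,fy=4,interpolation=cv2.INTER_CUBIC))
```

```text
(no output)
```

View pics/tc.png

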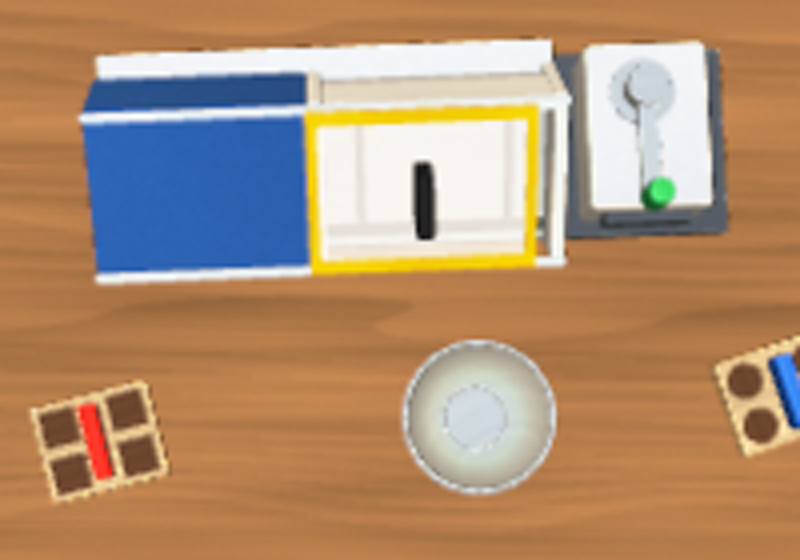

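View pics/sc.png

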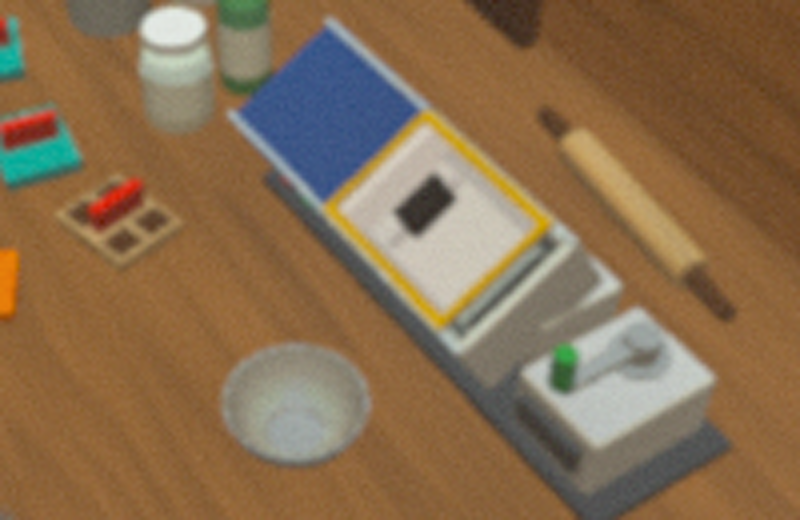

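The crops show three things. The die plate corners are at crop pixels (30,408), (147,381), (168,470), (57,500) in top. The guard is slightly open, with yellow corners at (304,112), (538,104), (537,266), (313,274). The knob top is at (660,188).

```bash
cat > h.py <<'E'
import numpy as np, cv2, json
from scipy.optimize import least_squares
from scipy.spatial.transform import Rotation as R
CAM={"side":(np.array([[361.887,0,315.743],[0,361.887,197.614],[0,0,1]]),np.array([[0.8686,-0.4954,-0.013,-0.3533],[-0.3627,-0.6174,-0.6981,0.3007],[0.3378,0.611,-0.7159,1.3039]])),
"top":(np.array([[424.1547,0,326.2754],[0,424.1547,198.7326],[0,0,1]]),np.array([[0.013,-0.9998,0.0138,0.0739],[-0.9979,-0.0139,-0.0634,0.454],[0.0635,-0.013,-0.9979,1.5653]]))}
def proj(n,P):
    K,T=CAM[n]; c=np.atleast_2d(P)@T[:,:3].T+T[:,3]; c=c@K.T; return c[:,:2]/c[:,2:]
def tri(**px):
    f=lambda p:np.concatenate([proj(n,p)[0]-px[n] for n in px])
    r=least_squares(f,[.5,0,.1]); return r.x, np.abs(r.fun).max()
TC=lambda u:(np.asarray(u,float)+.5)/4-.5+[240,110]
SC=lambda u:(np.asarray(u,float)+.5)/4-.5+[245,135]
E
python3 - <<'E'
from h import *
np.set_printoptions(precision=4,suppress=True)
# guard corners order BL(back-left),BR,FR,FL  bed coords
gt=TC([(304,112),(538,104),(537,266),(313,274)]); gs=SC([(428,110),(552,222),(442,326),(327,208)])
G=np.array([[.073,.098],[.073,-.098],[-.073,-.098],[-.073,.098]])
G=np.c_[G,np.zeros(4)]
for a,b in zip(gt,gs): print("guard corner",*tri(top=a,side=b))
def f(p,tilt=None):
    M=(R.from_euler('z',p[3])*R.from_euler('y',-(p[4]))).as_matrix(); W=G@M.T+p[:3]
    return np.r_[(proj("top",W)-gt).ravel(),(proj("side",W)-gs).ravel()]
r=least_squares(f,[.7,0,.15,0,.5]);print("guard",r.x,"tilt",np.degrees(r.x[4]),abs(r.fun).max())
r2=least_squares(lambda p:f(np.r_[p,np.pi/6]),[.7,0,.15,0]);print("guard30",r2.x,abs(r2.fun).max())
dt=TC([(30,408),(147,381),(168,470),(57,500)]); ds=SC([(118,177),(183,222),(121,266),(55,213)])
for a,b in zip(dt,ds): print("die",*tri(top=a,side=b))
for dims in((.045,.055),):
    a,b=dims;D=np.array([[a,b,0],[a,-b,0],[-a,-b,0],[-a,b,0]])
    def fd(p):
        W=D@R.from_euler('z',p[3]).as_matrix().T+p[:3]
        return np.r_[(proj("top",W)-dt).ravel(),(proj("side",W)-ds).ravel()]
    r=least_squares(fd,[.45,.3,.018,.2]);print("dietop",r.x,abs(r.fun).max())
print("knob",*tri(top=TC((660,187)),side=SC((566,349))))
print("hub",*tri(top=TC((645,84)),side=SC((647,335))))
print("handle mid",*tri(top=TC((424,200)),side=SC((427,202))))
E
```

```text
guard corner [0.6447 0.1204 0.1939] 0.01424819482087969
guard corner [ 0.6534 -0.0738  0.1965] 0.22165307352662467
guard corner [ 0.5273 -0.0828  0.1317] 0.39450137778959515
guard corner [0.5185 0.1108 0.1263] 0.5571662969089175
guard [0.5861 0.0188 0.1614 0.0546 0.5146] tilt 29.484838528362438 1.132960339743704
guard30 [0.586  0.0188 0.1614 0.054 ] 1.1286847061286096
die [0.4007 0.3725 0.016 ] 0.0852243722864614
die [0.4278 0.2639 0.0222] 0.2302874806609907
die [0.3447 0.2442 0.0142] 0.2358312236088409
die [0.3147 0.3449 0.0244] 0.6875410646415503
dietop [0.372  0.3065 0.0189 0.2671] 0.7445138305904777
knob [ 0.5912 -0.1825  0.1626] 0.12432775818410846
hub [ 0.6916 -0.179   0.1188] 0.4968566260773173
handle mid [0.575  0.0187 0.1833] 0.32718656164081494
```

The triangulation is consistent: the guard tilt is 29.5°, the die top stands at 18.9 mm, knob to pivot is 100 mm, and the handle is at the guard's centre. Next: reachability checks.

```bash
cat >> h.py <<'E'
YAW=0.05
def bedR(yaw=None): return (R.from_euler('z',YAW if yaw is None else yaw)*R.from_euler('y',-np.pi/6)).as_matrix()
def tool(z,y):
    z=np.array(z,float);y=np.array(y,float);y-=z*(y@z);y/=np.linalg.norm(y)
    return R.from_matrix(np.c_[np.cross(y,z),y,z]).as_quat()
B=bedR(); XB,YB,N=B.T
GC=np.array([.586,.0188,.160])      # guard centre top at start
HT=GC+.045*N
KN=np.array([.5912,-.1825,.1626]); PV=np.array([.6916,-.179,.1626])
DIE=np.array([.372,.3065,0]); DYAW=.267
E
python3 - <<'E'
from h import *; from plant import env
np.set_printoptions(precision=2,suppress=True)
def d(a): return [np.cos(a),np.sin(a),0]
for s in(1,-1):
    for nm,p,q in [("hpre",HT+.07*N,tool(-N,s*YB)),("h",HT-.03*N,tool(-N,s*YB)),("hopen",HT-.03*N+.19*YB,tool(-N,s*YB)),
     ("die",DIE+[0,0,.022],tool([0,0,-1],s*np.array(d(DYAW+np.pi/2)))),("diehi",DIE+[0,0,.25],tool([0,0,-1],s*np.array(d(DYAW+np.pi/2)))),
     ("bed",GC-.042*N,tool(-N,s*YB)),("bedhi",GC+.08*N,tool(-N,s*YB)),("knob",KN-[0,0,.033],tool([0,0,-1],[0,s,0])),
     ("knob1",PV+.1*np.array([-np.cos(1),-np.sin(1),-.33]),tool([0,0,-1],[s*np.sin(1),-s*np.cos(1),0]) if 0 else tool([0,0,-1],s*np.array([-np.sin(1),np.cos(1),0])))]:
        print(s,nm,env.ik(p,q))
E
```

```text
1 hpre [-0.64  0.04  0.52  2.28  0.06  0.3   1.44]
1 h [ 0.34  0.36 -0.55  2.2   1.16  0.25  0.4 ]
1 hopen [-0.81  0.37  0.3   2.15  0.69  0.22  0.42]
1 die [-0.7   0.61 -0.1   2.08  0.14  0.45  0.93]
1 diehi [-0.71  0.23 -0.09  1.95  0.02  0.97  1.03]
1 bed [ 0.32  0.51 -0.54  2.16  1.58  0.27  0.03]
1 bedhi [-0.34  0.14  0.21  2.26  0.06  0.22  1.43]
1 knob [ 0.01  0.62  0.31  1.72 -0.24  0.84  1.99]
1 knob1 [ 0.94  0.99 -1.08  1.45  0.9   1.24  2.32]
-1 hpre [-0.71  0.04  0.59  2.28  0.05  0.3  -1.69]
-1 h [-0.72  0.38  0.71  2.25 -1.3   0.22 -0.41]
-1 hopen [-1.39  0.62  1.08  2.18 -1.18  0.33 -0.96]
-1 die [-1.08  0.65  0.38  2.11 -0.51  0.47 -1.62]
-1 diehi [-1.27  0.25  0.58  1.98 -0.16  0.96 -1.92]
-1 bed None
-1 bedhi [-0.72  0.16  0.64  2.28 -0.29  0.22 -1.37]
-1 knob [-0.27  0.72  0.73  1.73 -0.58  0.92 -0.87]
-1 knob1 [-0.09  0.81  0.68  1.52 -0.57  1.01  0.17]
```

```bash
cat >> h.py <<'E'
DOWN=lambda a: tool([0,0,-1],[-np.sin(a),np.cos(a),0])   # closing line at yaw a from y
def st(env,t=""):
    s=env.read_state(); print(t,round(s["clock"],2),s["position"].round(4),"F",s["wrist_force"].round(1),"w",round(s["gripper_width"],4),"g",round(s["grip_force"],1)); return s
E
python3 - <<'E'
from h import *; from plant import env
q=DOWN(YAW)
env.move_l([.30,.56,.33],v=.3)
env.reach(HT+[0,0,.07],q); st(env,"pre")
env.move_l(HT-[0,0,.024],v=.12); st(env,"at")
env.command_gripper(0.0,30); s=st(env,"grip")
c=env.read_camera("side")["frame"]; cv2.imwrite("pics/grip.png",cv2.resize(c[100:270,200:440,::-1],None,fx=3,fy=3))
E
```

```text
pre 2.76 [0.5636 0.0189 0.2689] F [ 0.3 -0.7  0.2] w 0.0856 g 0.0
at 3.69 [0.5641 0.0177 0.1757] F [ 0.2 -0.8 -0.1] w 0.0856 g 0.0
grip 4.33 [0.5636 0.018  0.1753] F [-0.7  0.5  3.9] w 0.0151 g 32.0
```

Run:
```python
from h import *; from plant import env
p0=env.read_state()["position"]
env.move_l(p0+.14*YB,v=.12); s=st(env,"140")
d=.14
while d<.2:
    d+=.006; env.move_l(p0+d*YB,v=.05); f=env.read_state()["wrist_force"]@YB
    print(round(d,3),round(f,1),((env.read_state()["position"]-p0)@YB).round(4))
    if f<-14: break
st(env)
env.move_l(env.read_state()["position"]-0.001*YB,v=.05);st(env)
env.command_gripper(.05); st(env,"rel")
env.move_l(env.read_state()["position"]+[0,0,.06],v=.2)
p=env.read_state()["position"]
env.reach(DIE+[-.03,0,.2],DOWN(DYAW)); st(env)
for n in("side","top"):
    c=env.read_camera(n)["frame"]; cv2.imwrite(f"pics/{n}1.png",c[:,:,::-1])
t=cv2.imread("pics/top1.png");s=cv2.imread("pics/side1.png")
cv2.imwrite("pics/tc1.png",cv2.resize(t[110:250,240:440],None,fx=4,fy=4,interpolation=cv2.INTER_CUBIC))
cv2.imwrite("pics/sc1.png",cv2.resize(s[135:265,245:445],None,fx=4,fy=4,interpolation=cv2.INTER_CUBIC))
```

```text
140 5.69 [0.5562 0.1578 0.1753] F [-2.5 -0.6  5.5] w 0.0153 g 32.2
0.146 -1.4 0.1458
0.152 -1.3 0.1518
0.158 -0.8 0.1577
0.164 -1.6 0.1638
0.17 -0.8 0.1698
0.176 -1.1 0.1758
0.182 -11.9 0.1767
0.188 -23.7 0.1768
 7.83 [0.5543 0.1945 0.1752] F [ -6.5 -24.1  13.9] w 0.0154 g 35.1
 8.22 [0.5545 0.1926 0.1752] F [-0.7 -5.5  5.2] w 0.0155 g 32.5
rel 8.64 [0.5543 0.1939 0.1751] F [ 0.3 -0.6 -0.8] w 0.0501 g 0.0
 10.05 [0.3435 0.3061 0.2001] F [0.2 0.1 0.6] w 0.0497 g 0.0
```

View pics/tc1.png

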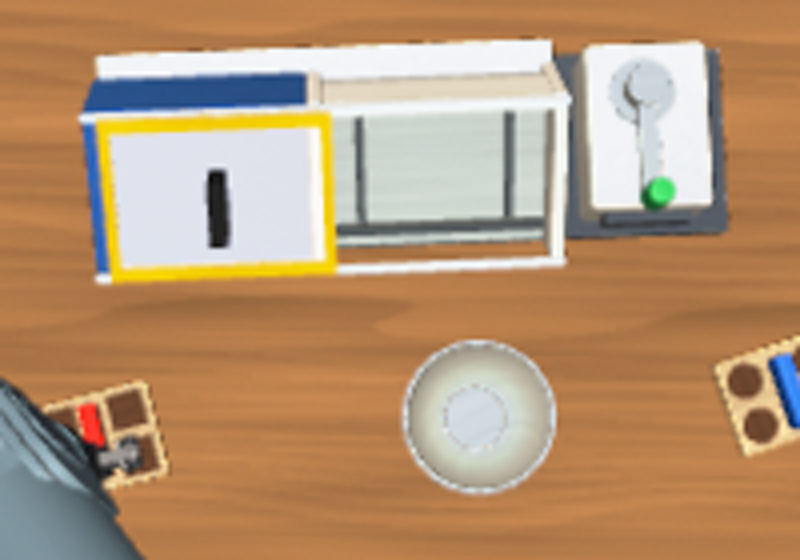

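View pics/sc1.png

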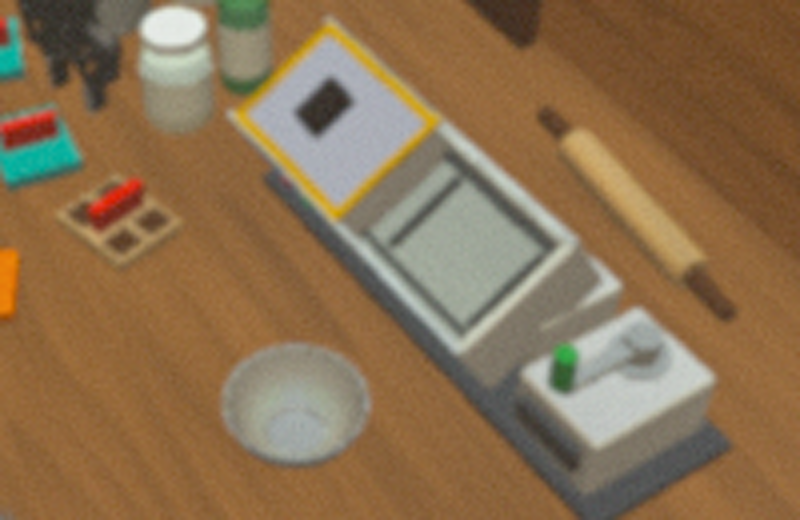

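The guard is parked fully open at the left stop (g0 was 13 mm). The bed strips in the top crop are at about u=362 and u=510, with the lip line at about v=225. I'll compare these with the model prediction.

```bash
cat >> h.py <<'E'
BED0=GC-.0132*YB-.066*N
E
python3 - <<'E'
from h import *
np.set_printoptions(precision=1,suppress=True)
print("bed",BED0.round(4))
for nm,p in [("lip R in",(-.054,-.062,.012)),("lip L in",(-.054,.062,.012)),("stripR mid",(0,-.062,.008)),("stripL mid",(0,.062,.008)),("stripR out",(0,-.068,.008)),("stripL up",(.054,.062,.008)),("stop R",(.054,-.062,.012)),
  ("cheekR backtop",(.065,-.098,.055)),("cheekR front",(-.065,-.098,.055))]:
    W=BED0+B@np.array(p)
    t=(proj("top",W)[0]-[240,110]+.5)*4-.5; s=(proj("side",W)[0]-[245,135]+.5)*4-.5
    print(nm,W.round(3),"T",t,"S",s)
# measured corners
print("lipR",*tri(top=TC((508,220)),side=SC((463,322))))
print("stripL top end",*tri(top=TC((360,118)),side=SC((462,181))))
print("stripL bot end",*tri(top=TC((364,222)),side=SC((395,243))))
E
```

```text
bed [0.6 0.  0.1]
lip R in [ 0.6 -0.1  0.1] T [503.  222.7] S [459.3 323.4]
lip L in [0.6 0.1 0.1] T [364.4 227.5] S [385. 247.]
stripR mid [ 0.6 -0.1  0.1] T [503.5 164. ] S [501.3 286.6]
stripL mid [0.6 0.1 0.1] T [363.  168.8] S [425. 212.]
stripR out [ 0.6 -0.1  0.1] T [510.3 163.8] S [505.2 290.4]
stripL up [0.7 0.1 0.1] T [361.7 110. ] S [463.6 175.3]
stop R [ 0.7 -0.1  0.1] T [505.  106.6] S [540.9 246.4]
cheekR backtop [ 0.7 -0.1  0.2] T [553.8 108.5] S [561.1 242.3]
cheekR front [ 0.5 -0.1  0.1] T [549.5 251.4] S [458.8 338.9]
lipR [ 0.6 -0.1  0.1] 0.07371242625504237
stripL top end [0.7 0.1 0.1] 0.5979319680348567
stripL bot end [0.6 0.1 0.1] 0.8795335562035689
```

The prediction matches the picture within 3 mm; I'll shift the bed 1.5 mm up the slope and 1.5 mm towards -y. Now I pick the die with the tool leaning 15°, so the placing pose is well inside the joint ranges.

```bash
cat >> h.py <<'E'
PHI=np.radians(15); TZ=np.array([-np.sin(PHI),0,-np.cos(PHI)])
BED=BED0+.0015*XB-.0015*YB
GOFF=np.array([0,0,.043])+.019*TZ           # TCP in die frame
def die_tool(p,M): return p+M@GOFF, tool(M@TZ,M[:,1])
E
python3 - <<'E'
from h import *; from plant import env
M=R.from_euler('z',DYAW).as_matrix()
p,q=die_tool(DIE,M)
pb,qb=die_tool(BED+.002*N-.005*XB,B)
print("bed ik",env.ik(pb,qb),env.ik(pb+.09*N,qb))
env.reach(p-.06*(M@TZ),q); env.command_gripper(.07)
env.move_l(p,v=.1); st(env,"at")
env.command_gripper(0,70); st(env,"grip")
env.move_l(env.read_state()["position"]+[0,0,.03],v=.1); st(env,"up")
env.move_l(env.read_state()["position"]+[0,0,.21],v=.3); st(env,"up")
print(env.ik(pb,qb),env.ik(pb+.09*N,qb),env.read_state()["q"])
for n in("side","top"):
    c=env.read_camera(n)["frame"]; cv2.imwrite(f"pics/{n}2.png",c[:,:,::-1])
s=cv2.imread("pics/side2.png")
cv2.imwrite("pics/sc2.png",cv2.resize(s[60:260,180:440],None,fx=3,fy=3,interpolation=cv2.INTER_CUBIC))
E
```

```text
bed ik [-0.29035317  0.49190755  0.25460641  2.00249228 -0.28124651  0.41177218
  1.78428043] [-0.46849666  0.30423282  0.44778327  2.06723641 -0.24841852  0.54830321
  1.76095678]
at 11.81 [0.3677 0.3054 0.0249] F [-0.1  0.5 -0.2] w 0.0703 g 0.0
grip 12.34 [0.3676 0.3061 0.0253] F [-0.4  0.8  6.6] w 0.0148 g 69.3
up 12.8 [0.3676 0.3061 0.0553] F [ 0.5  0.7 -4.6] w 0.0148 g 68.2
up 13.65 [0.3667 0.3053 0.2636] F [-0.8 -0.6 -4.8] w 0.0149 g 68.3
[-0.3378043   0.49828914  0.31543985  2.00519999 -0.35484135  0.41789823
  1.85020211] [-0.47732565  0.30537132  0.45857955  2.06768332 -0.25542904  0.54886507
  1.76753065] [-0.86711659  0.35904335  0.19954357  1.77390528 -0.17981794  1.26596719
  1.24212677]
```

View pics/sc2.png

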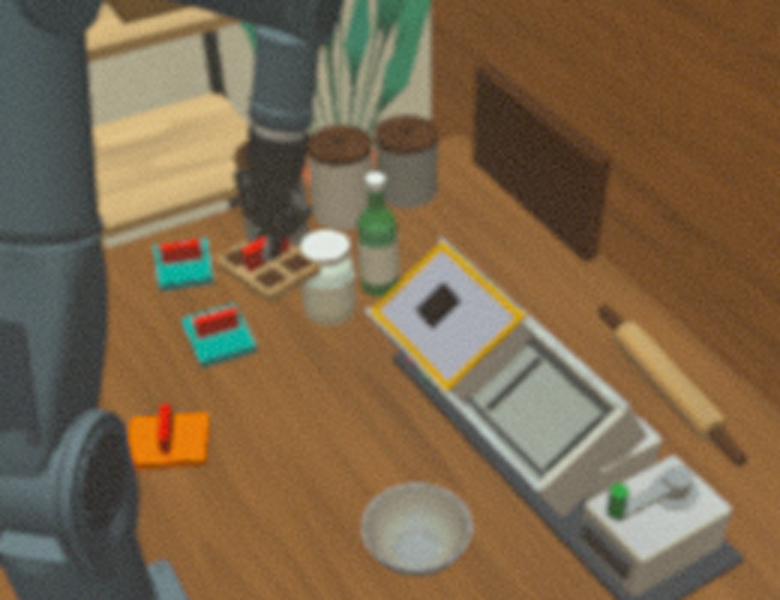

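The die is held level by its red grip at (262,250) in this crop. I'm carrying it over the bed and lowering it by feel.

Run:
```python
from h import *; from plant import env
T=lambda h:die_tool(BED-.004*XB+h*N,B)
p,q=T(.11)
env.reach([.42,.02,.30],tool(R.from_euler('z',YAW).as_matrix()@TZ,YB)); st(env)
env.reach(p,q); st(env,"hover")
env.move_l(T(.03)[0],v=.12); st(env,"h30")
env.wait(.2); f0=env.read_state()["wrist_force"]@N
h=.03
c=env.read_camera("side")["frame"]; cv2.imwrite("pics/sc3.png",cv2.resize(c[135:265,245:445,::-1],None,fx=4,fy=4,interpolation=cv2.INTER_CUBIC))
while h>-.008:
    h-=.002 if h<.012 else .006
    env.move_l(T(h)[0],v=.04); s=env.read_state(); f=s["wrist_force"]@N-f0
    print(round(h,4),f.round(1),(s["wrist_force"]@B).round(1),s["wrist_torque"].round(2))
    if f>5: break
st(env)
```

```text
14.88 [0.42   0.022  0.2997] F [-0.4  0.4 -4.6] w 0.0148 g 68.3
hover 15.62 [0.5456 0.0036 0.2156] F [-0.4  0.1 -3.1] w 0.0148 g 68.3
h30 16.44 [0.5861 0.0041 0.1469] F [ 0.1 -0.3 -4.3] w 0.0145 g 68.3
0.024 -0.4 [-2.5  0.2 -3.9] [-0.09  0.53 -0.  ]
0.018 0.3 [-2.2  0.4 -3.2] [-0.02  0.56 -0.03]
0.012 0.2 [-1.9  0.2 -3.3] [0.02 0.57 0.05]
0.006 0.4 [-2.5  0.2 -3.1] [-0.09  0.58 -0.02]
0.004 0.2 [-1.6 -1.  -3.2] [-0.02  0.55 -0.04]
0.002 -0.2 [-1.8 -0.2 -3.7] [-0.05  0.48 -0.01]
0.0 -0.4 [-2.3 -0.3 -3.9] [-0.01  0.57  0.03]
-0.002 8.9 [-2.  -0.8  5.4] [0.08 0.93 0.03]
 18.89 [0.6019 0.0048 0.1191] F [-4.4 -1.   3.7] w 0.0146 g 69.6
```

View pics/sc3.png

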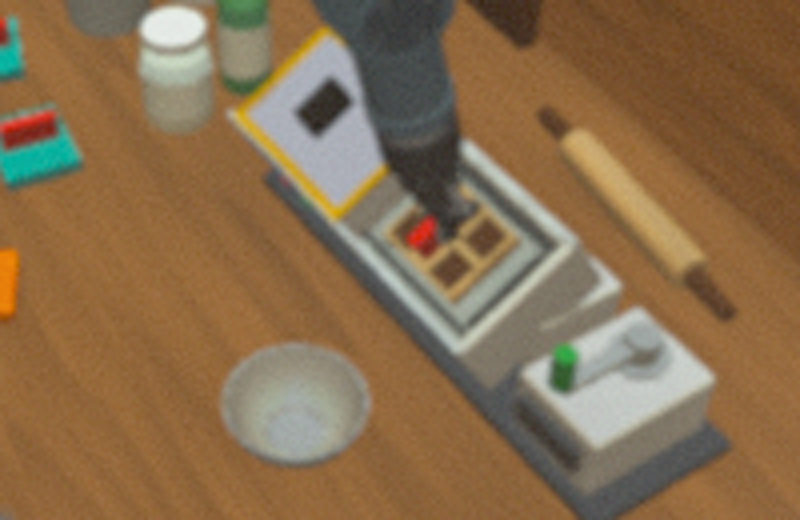

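Contact came at the expected bed height, and the die lies between the strips. I'm releasing it, backing out along the tool and looking.

Run:
```python
from h import *; from plant import env
env.command_gripper(.04); st(env,"rel")
zt=B@TZ
p=env.read_state()["position"]
env.move_l(p-.06*zt,v=.1); 
env.move_l(p-.06*zt+[-.02,0,.07],v=.25); st(env)
env.reach([.5543,.1943,.26],DOWN(YAW)); st(env)
F=[env.read_camera(n)["frame"][:,:,::-1] for n in("side","top")]
a=cv2.resize(F[0][155:235,320:420],None,fx=4,fy=4,interpolation=cv2.INTER_CUBIC)
b=cv2.resize(F[1][115:195,310:410],None,fx=4,fy=4,interpolation=cv2.INTER_CUBIC)
cv2.imwrite("pics/placed.png",np.hstack([a,b]))
```

```text
rel 19.26 [0.6024 0.0049 0.1189] F [ 0.4 -0.5  0.1] w 0.04 g 0.0
 20.45 [0.567  0.0044 0.2471] F [ 0.   0.1 -0. ] w 0.0398 g 0.0
 21.23 [0.554  0.1931 0.2585] F [ 0.8 -0.7 -1.1] w 0.04 g 0.0
```

View pics/placed.png

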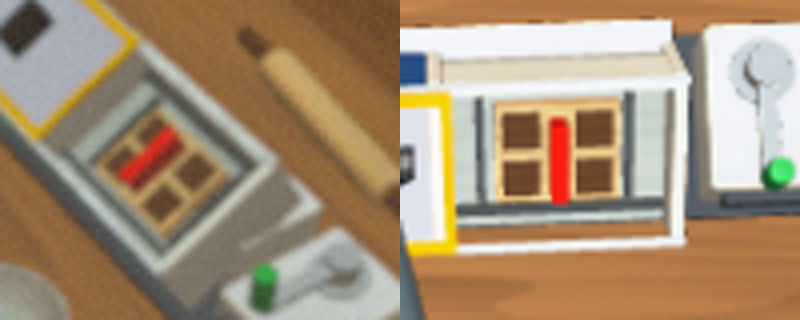

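The die lies flat between the strips and clear of the lip and stop. Now I shut the guard.

Run:
```python
from h import *; from plant import env
env.move_l([.5543,.1940,.1752],ori=DOWN(YAW),v=.12)
env.command_gripper(0,30); s=st(env,"grip"); p0=s["position"]
d=0
def go(d,v):
    env.move_l(p0-d*YB,v=v); s=env.read_state(); f=s["wrist_force"]@YB
    print(round(d,3),f.round(1),((p0-s["position"])@YB).round(4)); return f
go(.03,.1)
go(.17,.12); d=.17
while d<.206:
    d+=.005
    if go(d,.03)>14: break
s=st(env)
env.move_l(s["position"]+0.0005*YB,v=.03); st(env)
env.command_gripper(.05); st(env,"rel")
env.move_l(env.read_state()["position"]+[0,0,.07],v=.2)
# knob
rest=np.arctan2(*(KN-PV)[[1,0]]); a0=rest-np.pi
env.reach(KN+[0,0,.05],DOWN(a0)); st(env,"knob pre")
print(env.ik(KN-[0,0,.03],DOWN(a0)),env.read_state()["q"])
c=env.read_camera("top")["frame"][:,:,::-1]
s=env.read_camera("side")["frame"][:,:,::-1]
cv2.imwrite("pics/shut.png",np.hstack([cv2.resize(s[155:255,320:420],None,fx=4,fy=4,interpolation=cv2.INTER_CUBIC),cv2.resize(c[110:210,310:410],None,fx=4,fy=4,interpolation=cv2.INTER_CUBIC)]))
```

```text
grip 22.52 [0.5549 0.1939 0.1762] F [-1.3 -1.8  5.6] w 0.0154 g 31.0
0.03 -3.4 0.0317
0.17 0.0 0.17
0.175 2.0 0.1744
0.18 1.4 0.1795
0.185 2.0 0.1846
0.19 1.5 0.1895
0.195 13.0 0.1897
0.2 24.0 0.1897
 26.19 [0.5649 0.0045 0.1763] F [ 1.7 24.1 -0.6] w 0.0153 g 31.2
 26.7 [0.5649 0.0047 0.1762] F [ 3.4  0.8 -4.1] w 0.0154 g 30.4
rel 27.12 [0.5646 0.0048 0.1763] F [0.5 0.2 0.5] w 0.0501 g 0.0
knob pre 28.42 [ 0.5909 -0.1812  0.2117] F [ 0.   1.1 -0.1] w 0.0497 g 0.0
[-0.05271217  0.62917038  0.39568081  1.71893241 -0.30537805  0.85477118
  2.08266993] [-0.08167731  0.53179962  0.43275894  1.66435324 -0.25593224  1.00372285
  2.04358844]
```

View pics/shut.png

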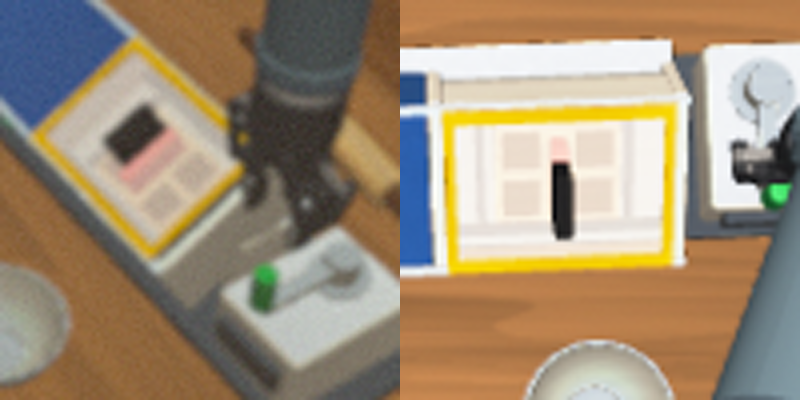

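The guard is shut, with the die seen beneath it at (560,180); the stop-to-stop travel was 0.1897 m. Now the lever: I cage the knob between the fingers, swing it until the stop is felt, and bring it back slowly.

Run:
```python
from h import *; from plant import env
ph0=np.arctan2(*(KN-PV)[[1,0]])
def pose(th,z=-.033):
    a=ph0+th; return PV+[.1*np.cos(a),.1*np.sin(a),z], tool([0,0,-1],[np.sin(a),-np.cos(a),0])*1 if 0 else tool([0,0,-1],[-(-np.sin(a))*1,-np.cos(a),0])
# closing line = tangent; sign giving s=-1 branch (tool y ~ -y world at rest)
def pose(th,z=-.033):
    a=ph0+th; t=np.array([-np.sin(a),np.cos(a),0]); return PV+[.1*np.cos(a),.1*np.sin(a),z], tool([0,0,-1],t), t
p,q,t=pose(0,.05); print(t)
env.reach(p,q); print(env.read_state()["q"].round(2)); p2,q2,_=pose(1.25); print(env.ik(p2,q2))
env.command_gripper(.05)
env.move_l(pose(0)[0],v=.12); st(env,"down")
env.command_gripper(.031,60); st(env,"cage")
th=0; n=0
while th<1.3:
    th+=.05 if th<.55 else .025
    p,q,t=pose(th); env.move_l(p,q,v=.07); s=env.read_state(); f=-s["wrist_force"]@t
    a=np.arctan2(*(s["position"]-PV)[[1,0]])-ph0; a=(a+np.pi)%(2*np.pi)-np.pi
    print(round(th,3),a.round(3),f.round(1),round(s["clock"],1))
    if f>17: break
st(env,"stop")
```

```text
[ 0.03483939 -0.99939292  0.        ]
[-0.46  0.76  1.09  1.68 -0.73  1.16 -0.71]
[-0.06389513  0.85990823  0.67535717  1.43532831 -0.57790709  1.04962683
  0.4457465 ]
down 31.92 [ 0.5921 -0.1829  0.1303] F [-0.3  0.5  0.5] w 0.0497 g 0.0
cage 32.24 [ 0.5919 -0.1825  0.13  ] F [ 0.5  0.9 -0.2] w 0.031 g 0.0
0.05 0.049 -0.3 32.5
0.1 0.096 1.3 32.7
0.15 0.146 1.7 33.0
0.2 0.197 2.7 33.2
0.25 0.247 2.5 33.5
0.3 0.297 3.1 33.7
0.35 0.347 2.9 34.0
0.4 0.397 3.9 34.2
0.45 0.448 4.3 34.5
0.5 0.497 3.9 34.7
0.55 0.547 4.1 35.0
0.6 0.597 3.8 35.2
0.625 0.622 3.5 35.5
0.65 0.648 4.2 35.7
0.675 0.673 4.2 36.0
0.7 0.699 5.4 36.2
0.725 0.724 4.5 36.5
0.75 0.748 5.0 36.7
0.775 0.773 4.8 37.0
0.8 0.798 5.2 37.2
0.825 0.823 5.1 37.5
0.85 0.847 5.2 37.7
0.875 0.872 5.6 38.0
0.9 0.896 4.4 38.2
0.925 0.921 5.8 38.5
0.95 0.937 7.6 38.7
0.975 0.941 14.4 39.0
1.0 0.946 20.8 39.2
stop 39.24 [ 0.6366 -0.2612  0.1291] F [-15.2  15.1  12. ] w 0.0315 g 10.8
```

Stop felt at about 0.94 rad, where the finger stalls and the force rises to 21 N. Now I return it to rest, release, retreat and check.

Run:
```python
from h import *; from plant import env
ph0=np.arctan2(*(KN-PV)[[1,0]])
def pose(th,z=-.033):
    a=ph0+th; t=np.array([-np.sin(a),np.cos(a),0]); return PV+[.1*np.cos(a),.1*np.sin(a),z], tool([0,0,-1],t), t
for th in np.r_[np.arange(.9,.05,-.1),0]:
    p,q,t=pose(th); env.move_l(p,q,v=.09)
st(env,"back"); env.command_gripper(.06); st(env,"open")
p,q,t=pose(0); env.move_l(p+[0,0,.08],v=.15); env.move_l([.45,-.19,.30],v=.25); st(env)
env.wait(.5)
F=[env.read_camera(n)["frame"][:,:,::-1] for n in("side","top")]
cv2.imwrite("pics/final.png",np.hstack([cv2.resize(F[0][140:280,250:450],(400,280),interpolation=cv2.INTER_CUBIC),cv2.resize(F[1][110:250,240:440],(400,280),interpolation=cv2.INTER_CUBIC)]))
f0=[cv2.imread(f"pics/{n}1.png") for n in("side","top")]
def green(i,w): 
    i=i.astype(int);m=(i[:,:,1]>i[:,:,2]+50)&(i[:,:,1]>i[:,:,0]+40); y,x=np.nonzero(m[w]); return x.mean().round(2),y.mean().round(2),len(x)
for k,w in ((0,np.s_[215:240,375:400]),(1,np.s_[145:170,390:420])): print(green(f0[k],w),green(F[k],w))
```

```text
back 41.83 [ 0.5919 -0.1834  0.1297] F [-0.4 -0.3 -0.2] w 0.031 g 0.0
open 42.22 [ 0.5916 -0.1829  0.1297] F [0.3 0.3 0.4] w 0.0601 g 0.0
 43.73 [ 0.4505 -0.1891  0.2994] F [-0.4 -1.4 -0.3] w 0.0598 g 0.0
(np.float64(11.0), np.float64(8.5), 26) (np.float64(10.96), np.float64(8.6), 25)
(np.float64(14.45), np.float64(12.64), 47) (np.float64(14.45), np.float64(12.64), 47)
```

View pics/final.png

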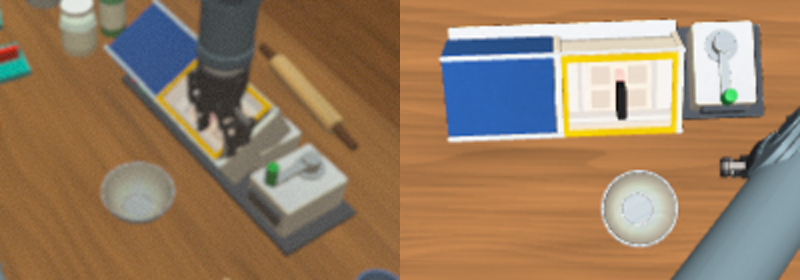

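The guard is shut over the die, and the knob at (730,96) is back exactly at its rest pixel. The robot is clear of everything.

```bash
python3 -c "
from plant import env
print(env.sign_off())"
```

```text
the job is handed in; nothing more can be done
None
```

The job is handed in, finished at about 44 s of the 72 s allowed: the red-grip die lies flat between the bed's strips, the guard is shut, and the lever was swung to its stop (about 0.94 rad) and is back at rest.

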